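# Lock the sliding post and hold a square in its corner

## Task

In the fume hood, turn the orange clamp knob clockwise until it is tight, so that the white post of the glassware frame is locked where it stands on its rail. Then pick up the steel square with the red stock and press it into the corner between the post's flat face and the base plate, red stock down on the plate, steel blade upright against about the middle of the post's face, until both sit flush. Finish while still gripping the square and pressing it firmly down on the plate and against the post; do not let go, and leave the other things alone.

Things in the scene. Friction and masses are not known exactly. Their poses are not given: they have to be found in the camera images.
- plate: base plate of the frame, aluminium, 320 x 110 mm, fixed to the bench; its top face is 18 mm above the bench. Origin on the bench under the plate's centre; x runs along the rail (the 320 mm side), z up. Friction of plate, post and square is about 0.6, so each face carries part of a push on the other
- post: white post 40 x 40 mm, top 118 mm above the bench, with a blue clamp foot behind it (55 mm wide, 20 to 120 mm along +x from the post's axis). Slides along the rail at about 1.5 N while the knob is loose; with the knob tight it resists over 15 N. Origin on the post's axis at the plate's top face; x along the rail from post to foot. The post's flat working face looks to -x
- corner (a point): the corner to press into: middle of the lower edge of the post's working face (40 mm wide), at the plate's top face; axes as the post: -x points out of the face, over the free plate
- clamp_knob (a joint): turn of the clamp knob, rad, growing clockwise seen from above, 0 to 1.5 (end stop). Starts loose at 0 to 0.3; the pad begins to bite at about 1.15 and it counts as tight above 1.3; it takes up to about 0.25 N m to turn and stays where it is left
- knob_grip (a point): on the knob's vertical axis at grip height, 85 mm above the bench, 90 mm from the post's axis along the post's +x. The knob is an orange bar 46 mm long, 14 mm thick, 72 to 98 mm above the bench, over the clamp foot (top 59 mm above the bench). The bar runs along this point's x axis, which is the post's x axis when the joint reads 0 and turns with the knob
- square: L-shaped square standing on its red stock: stock 80 mm long, 20 wide, 18 high; steel blade upright at its end, 28 mm deep (x), 8 thick (y), top 125 mm above the underside. Origin at the outer heel, where the blade's outer edge meets the stock's underside; z up, stock from x = 0 to -80 mm, blade x = 0 to -28 mm; the blade's outer edge looks to +x. About 0.28 kg
- bottle: bystander: amber bottle, 60 mm across, 125 mm high; origin under its centre. It and the square may swap sides
- beaker: bystander: glass beaker, 76 mm across, 95 mm high, to the left; origin under its centre
- wrench: bystander: steel wrench lying to the right; origin under its middle
- jar: bystander: white jar with blue cap, 64 mm across, 75 mm high, in front of the frame; origin under its centre
Things that resemble listed ones, but are neither listed nor needed, are in the scene too. Several things look just like the square: the one meant starts farthest to the robot's left.

How it is judged:
By the outcome, as a careful person would: the job done as asked, in the order asked, and still so for the second after the job is handed in, while the arm keeps its last pose, push and grip.
It also fails if it takes over 61 s, if anything falls off the work surface, if the arm or the gripper's body presses on something with over 40 N, if the wrist force passes 120 N, or if a joint passes its speed limit or range.

## Robot

A 6-joint arm with a two-finger parallel gripper is mounted at the origin on the work surface. World frame = base frame: x ahead of the robot, y to its left, z up, the work surface at z = 0. Lengths are in m, angles in rad, forces in N, time in s.
With the tool pointing down it reaches from about 0.35 to 0.775 m from the base axis. Payload 5.5 kg.
Tool frame: the origin (TCP) lies midway between the tips of the shut fingers; the grasp point (between the pads) lies 19 mm behind it; z points along the fingers, y is the line along which they close (so a half turn about z gives the same grasp; the last joint's range is limited). The gripper opens to 85 mm and grips with 20 to 120 N. Pads are 22 mm wide; open, the fingers measure 114 mm over their backs; the gripper's body (76 mm by 85 mm) begins 54 mm behind the grasp point. The pads swing forward as they close: fully open they stand 13 mm farther back than shut.
Start: joints at [-1.274, 0.313, 0.046, 1.304, 0, 1.431], TCP at [0.243, -0.521, 0.231] pointing down, gripper open.
Joint ranges: [-2.76, 2.76], [-0.86, 1.69], [-1.03, 1.26], [-2.2, 2.34], [-1.47, 1.5], [-3.14, 3.14]. Speed limits (rad/s): [2.57, 2.57, 3.14, 3.14, 3.14, 3.14].

## Interface

Orientations are given as a unit quaternion [w, x, y, z].
In Python, from workcell import env gives the robot as it stands. The module is installed in compiled form; this text tells all that it offers.
- The arm moves only by the tool carry_out, never from a script. Its argument "series" is a list of rows, each an object with "delta_rot": the turn, a rotation vector about the world's x, y, z normalised to -1 to 1, where 1 is 0.1 rad, a list of three; "travel": the shift along the world's x, y, z normalised to -1 to 1, where 1 is 0.025 m, a list of three; "fingers": the closure, from -1 (fully open) to 1 (shut). In form: [{"delta_rot": [ax, ay, az], "travel": [tx, ty, tz], "fingers": fingers}, ...]. A call has 1 to 5 rows; each row shifts and turns the commanded pose from where the row before left it; what a row does not reach is not made up. A row lasts 1/8 s, in which the tool goes at most 62.5 mm and 10.7 degrees, less where a joint would pass 70% of its speed; a pose out of reach is approached as far as the arm can. A call with a number of a shift or a turn outside -1 to 1 is refused whole. A call with a gripper value outside its range is refused whole. The fingers move at their own pace and stop on an object; "squeeze" is the grip in N (left out, the last holds). Time passes only in rows, so rows that do not move let the fingers close. It gives the time, the measured TCP pose, the force, the opening and the grip force at its end, in the units of the state.
- env.get_state(): the state, without advancing time (a new reading comes with each control period).
- env.read_camera(name): name is "scene" or "side" or "wrist"; returns a dict with "color" (384x512x3 uint8, red, green, blue), "fx", "fy", "cx", "cy" (pixels), "world_from_camera" (4x4, takes a point from camera to world coordinates); the wrist camera has in their place "hand_eye" (4x4, takes a point from camera to tool coordinates, whose origin is the TCP and whose axes are the flange's). Camera axes: x right, y up, looking along -z (the intrinsics and any distortion apply to the point x, -y, -z); pixel columns grow to the right and rows downward; lengths in m; the calibration is good to about 2 mm. A picture is of the moment at which its call begins: read the wrist's pose just before it. There is no depth.
- env.hand_in(): hands the job in; it is judged then, once.
The state is a dict: "clock": time; "joint_pos": joint angles; "qvel": joint speeds; "tau": joint torques, N m; "tcp_pos": TCP position; "orientation": TCP orientation; "wrist_force": force on the tool from outside, world axes, zero at the start; "ft_torque": the same for the moment, N m; "finger_gap": finger opening in m; "grip_force": force on a finger pad.
Only numpy, scipy, OpenCV 4.12 (cv2) and the standard library are available. Lean on these libraries where they do the work, as an engineer would, in place of code of your own. Each camera call takes 0.05 s, during which the arm holds its last target. There are 200 camera calls.

## Working session

There is one attempt and no reset: what is moved stays moved. The work goes in short steps, Python scripts to look and compute and a tool call to move; the robot and the scene stay as the last step left them, time stands still between calls to the robot, and variables do not carry over. Pictures are saved under pics/ and viewed, at most 10 in all, crops included, and the job is handed in when it is done.

Besides the shell and the picture viewer there is one more tool, called after "Request:" as a command line: name --argument value ..., lists and objects as JSON in quotes. carry_out: Moves the arm, as the interface text tells. Its arguments: {"type":"object","properties":{"series":{"type":"array","items":{"type":"object","properties":{"delta_rot":{"type":"array","items":{"type":"number"}},"travel":{"type":"array","items":{"type":"number"}},"fingers":{"type":"number"}}}},"squeeze":{"type":"number"}},"required":["series"]}

```bash
mkdir -p pics
python3 - <<'E'
from workcell import env
import cv2,numpy as np
print(env.get_state())
for n in ("scene","side"):
    c=env.read_camera(n); cv2.imwrite(f"pics/{n}0.png",c["color"][:,:,::-1])
    print(n,{k:c[k] for k in c if k!="color"})
a=[cv2.imread(f"pics/{n}0.png") for n in("scene","side")]
E
```

```text
{'clock': 0.0, 'joint_pos': array([-1.27357610e+00,  3.14028286e-01,  4.49742552e-02,  1.30362026e+00,
        6.52307187e-06,  1.43117286e+00]), 'qvel': array([-1.94310473e-03,  5.00348797e-04,  6.86841856e-05, -8.76724066e-04,
       -4.57250151e-04, -5.56265446e-04]), 'tau': array([-7.26946637e-04, -4.80623460e+01,  2.98536783e+01,  1.93776452e-02,
       -3.94509525e-04,  2.01786065e-05]), 'tcp_pos': array([ 0.24309843, -0.52050758,  0.2303911 ]), 'orientation': array([-9.36325187e-04,  9.76240205e-01,  2.16689135e-01, -7.06623086e-05]), 'wrist_force': array([-0.27750854, -0.24117989, -0.02712513]), 'ft_torque': array([ 0.00252641, -0.08662619,  0.01249519]), 'grip_force': 0.0, 'finger_gap': 0.08521910599369482}
scene {'fx': 454.4906493575922, 'fy': 454.4906493575922, 'cx': 254.85466816811402, 'cy': 193.51581490630446, 'world_from_camera': array([[ 0.39369384, -0.53122984,  0.75019999,  1.59813987],
       [ 0.91910544,  0.21343482, -0.33119595, -0.44714292],
       [ 0.01582237,  0.8199027 ,  0.57228421,  0.87567472],
       [ 0.        ,  0.        ,  0.        ,  1.        ]])}
side {'fx': 440.26875871187747, 'fy': 440.26875871187747, 'cx': 253.4330936916473, 'cy': 191.04332955207028, 'world_from_camera': array([[-0.99935568,  0.02250161, -0.02796252,  0.53750426],
       [-0.03565822, -0.71119459,  0.70209027,  1.10255545],
       [-0.00408863,  0.70263499,  0.71153872,  1.17345473],
       [ 0.        ,  0.        ,  0.        ,  1.        ]])}
```

View pics/scene0.png

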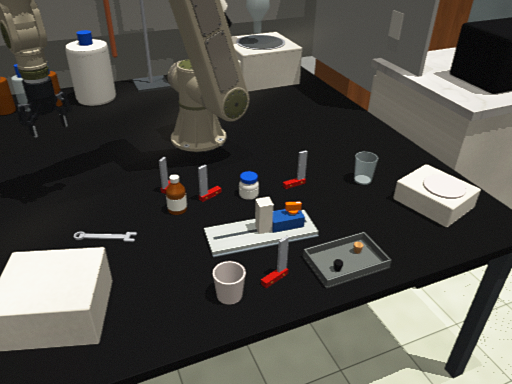

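View pics/side0.png

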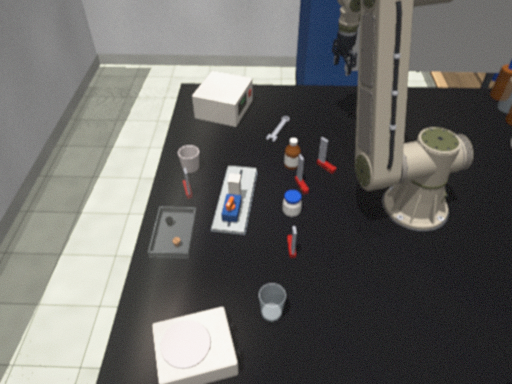

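The scene view shows four look-alike squares, at scene px (165,175), (208,183), (296,170) and (278,265). In the side view they are at (325,155), (301,175), (293,243) and (187,185). World +y runs downward in the side view, so (293,243) side / (296,170) scene is farthest left. I'll confirm that with numbers and a crop.

```bash
cat > h.py <<'E'
import cv2,numpy as np
from workcell import env
def ray(c,u,v,M=None):
    M=c["world_from_camera"] if M is None else M
    d=M[:3,:3]@np.array([(u-c["cx"])/c["fx"],-(v-c["cy"])/c["fy"],-1.]); return M[:3,3],d/np.linalg.norm(d)
def onz(c,u,v,z,M=None):
    o,d=ray(c,u,v,M); return o+d*(z-o[2])/d[2]
def tri(*rs):
    A=sum(np.eye(3)-np.outer(d,d) for o,d in rs); b=sum((np.eye(3)-np.outer(d,d))@o for o,d in rs); return np.linalg.solve(A,b)
def proj(c,p,M=None):
    M=c["world_from_camera"] if M is None else M
    q=M[:3,:3].T@(np.asarray(p)-M[:3,3]); return np.array([c["cx"]+c["fx"]*q[0]/-q[2],c["cy"]-c["fy"]*q[1]/-q[2]])
def hsv(c): return cv2.cvtColor(c["color"],cv2.COLOR_RGB2HSV)
def mask(c,k):
    h=hsv(c); R=dict(red=[((0,150,60),(5,255,255)),((175,150,60),(180,255,255))],orange=[((6,150,120),(18,255,255))],blue=[((100,120,60),(130,255,255))])[k]
    return sum(cv2.inRange(h,np.array(a),np.array(b)) for a,b in R)
def blobs(m,amin=15):
    n,l,s,ce=cv2.connectedComponentsWithStats(m,connectivity=8)
    return [(i,s[i],ce[i]) for i in range(1,n) if s[i][4]>=amin],l
def wristM(c,s):
    from scipy.spatial.transform import Rotation as R
    T=np.eye(4);T[:3,:3]=R.from_quat(s["orientation"],scalar_first=True).as_matrix();T[:3,3]=s["tcp_pos"];return T@c["hand_eye"]
E
python3 - <<'E'
from h import *
np.set_printoptions(precision=4,suppress=True)
C={n:env.read_camera(n) for n in("scene","side")}
for n,c in C.items():
    for k,z in(("red",.009),("orange",.085),("blue",.05)):
        m=mask(c,k); b,l=blobs(m)
        for i,s,ce in b:
            r=cv2.minAreaRect(np.argwhere(l==i)[:,::-1].astype(np.float32)); 
            print(n,k,s,ce.round(1),"on z",onz(c,*ce,z),[ (round(float(x),1) ) for x in (*r[0],*r[1],r[2])])
def crop(c,u,v,w=40): return cv2.resize(c["color"][v-w*3//4:v+w*3//4,u-w:u+w,::-1],(400,300),interpolation=cv2.INTER_CUBIC)
cv2.imwrite("pics/crop1.png",np.vstack([np.hstack([crop(C["scene"],296,172),crop(C["side"],293,240)]),np.hstack([crop(C["scene"],265,225,70),crop(C["side"],235,200,60)])]))
E
```

```text
scene red [283 178  23  11 153] [292.9 182.5] on z [0.4502 0.2028 0.009 ] [294.0, 182.0, 8.0, 23.4, 74.1]
scene red [160 185   9   8  27] [163.4 189.4] on z [ 0.3257 -0.221   0.009 ] [164.7, 189.0, 5.9, 8.5, 74.1]
scene red [199 185  23  17 159] [210.8 192.9] on z [ 0.4042 -0.0804  0.009 ] [209.8, 193.1, 8.0, 24.6, 63.4]
scene red [260 268  29  20 253] [272.8 277.3] on z [ 0.8345 -0.0536  0.009 ] [274.3, 275.8, 10.5, 30.2, 56.3]
scene orange [49 71  7  5 25] [51.7 73.2] on z [-0.73   -0.4977  0.085 ] [52.0, 73.0, 6.0, 4.0, 0.0]
scene orange [ 0 77  6  6 25] [ 2. 79.] on z [-0.7308 -0.7141  0.085 ] [2.5, 79.5, 5.0, 5.0, 90.0]
scene orange [170 183  14  12 107] [177.  188.9] on z [ 0.4499 -0.2017  0.085 ] [176.3, 188.9, 9.5, 13.9, 71.6]
scene orange [285 202  17  12 149] [292.6 206.9] on z [0.6656 0.0861 0.085 ] [293.0, 207.5, 16.0, 11.0, 0.0]
scene blue [ 76  30  16  15 198] [84.3 36.9] on z [-1.4195 -0.2803  0.05  ] [83.5, 37.0, 14.0, 15.0, 90.0]
scene blue [14 64  7 14 46] [16.8 70.7] on z [-0.9314 -0.6601  0.05  ] [16.7, 70.6, 14.3, 3.5, 68.2]
scene blue [240 171  18  13 199] [248.
[... 665 characters left out ...]
4407 -0.1946  0.085 ] [292.4, 150.4, 11.2, 7.6, 9.5]
side orange [227 197   8  13  55] [230.6 204.1] on z [0.6551 0.0928 0.085 ] [231.3, 203.6, 6.6, 12.3, 18.4]
side blue [ 297    0   60   86 3526] [320.1  45.6] on z [ 0.2662 -1.1031  0.05  ] [326.5, 42.5, 85.0, 59.0, 90.0]
side blue [492  74   6   6  24] [494.5  76.3] on z [-0.5494 -0.8173  0.05  ] [494.4, 76.2, 3.6, 6.3, 26.6]
side blue [284 189  18  15 207] [292.5 195.6] on z [0.4424 0.0124 0.05  ] [292.5, 196.0, 14.0, 17.0, 90.0]
side blue [225 194   5   9  18] [226.8 197.8] on z [0.6746 0.0304 0.05  ] [226.6, 197.8, 1.8, 8.9, 26.6]
side blue [222 195  19  26 233] [232.1 210.2] on z [0.6516 0.089  0.05  ] [231.1, 207.0, 15.3, 27.2, 14.0]
```

View pics/crop1.png

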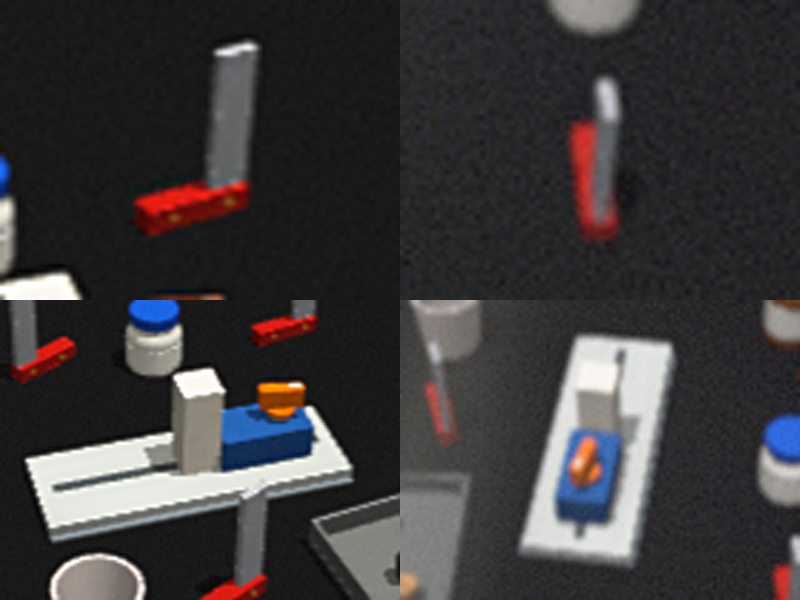

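Crop: the square meant (scene 296,170; side 293,243) stands with its blade at the far +y end and its stock running to -y, which is nearly the post's direction. The knob sits over the blue foot on the +y side of the post, so the working face looks to -y. Next I'll work out plate, post and knob.

Run:
```python
from h import *
np.set_printoptions(precision=4,suppress=True)
C={n:env.read_camera(n) for n in("scene","side")}
S,D=C["scene"],C["side"]
for n,ps in(("scene",[(204.5,228.3),(305.3,210.8),(317.5,232)]),("side",[(228.1,166.4),(256.6,168.5),(244.6,231),(211.6,229)])):
    q=[onz(C[n],*p,.018)[:2] for p in ps]; print(n,np.array(q),[np.linalg.norm(q[i]-q[i-1]) for i in range(1,len(q))])
# post top corners scene crop (175,378)(218,370)... 
f=lambda x,y:(195+x/2.857,173+(y-300)/2.857)
g=lambda x,y:(175+(x-400)/3.333,155+(y-300)/3.333)
print("post top scene",np.array([onz(S,*f(*p),.118)[:2] for p in((174,380),(210,370),(224,382),(182,391))]))
print("post top side",np.array([onz(D,*g(*p),.118)[:2] for p in((580,362),(618,364),(617,394),(578,392))]))
print("knob", tri(ray(S,292.6,206.9),ray(D,230.6,204.1)))
print("knob ends side",[onz(D,*g(*p),.098)[:2] for p in((589,442),(574,482))])
# square blade top
f=lambda x,y:(256+x/5,142+y/5); g=lambda x,y:(253+(x-400)/5,210+y/5)
print("blade top", tri(ray(S,*f(236,48)),ray(D,*g(607,86))), "stock ends scene", [onz(S,*f(*p),.018)[:2] for p in((135,203),(247,183))],"side",[onz(D,*g(*p),.018)[:2] for p in((578,124),)],)
w=env.read_camera("wrist"); print(w["hand_eye"],w["fx"],w["cx"],w["cy"])
```

```text
scene [[ 0.5837 -0.1602]
 [ 0.6199  0.1588]
 [ 0.7251  0.1427]] [np.float64(0.32104605873293646), np.float64(0.10647991244891454)]
side [[ 0.6866 -0.1696]
 [ 0.575  -0.1609]
 [ 0.606   0.1534]
 [ 0.7186  0.1482]] [np.float64(0.11195848379433762), np.float64(0.31584209102608246), np.float64(0.11273250048010526)]
post top scene [[ 0.6402 -0.0205]
 [ 0.638   0.0199]
 [ 0.662   0.0243]
 [ 0.6602 -0.0205]]
post top side [[ 0.6677 -0.0221]
 [ 0.6275 -0.0203]
 [ 0.626   0.0248]
 [ 0.6664  0.0231]]
knob [0.6569 0.0893 0.0793]
knob ends side [array([0.6521, 0.0749]), array([0.6631, 0.1301])]
blade top [0.4499 0.229  0.1293] stock ends scene [array([0.4498, 0.1643]), array([0.4561, 0.2477])] side [array([0.4575, 0.165 ])]
[[ 0.      0.966   0.2584  0.0637]
 [ 1.     -0.     -0.0001  0.0003]
 [-0.0001  0.2584 -0.966  -0.1431]
 [ 0.      0.      0.      1.    ]] 272.2086649319036 256.30224169090684 192.91868730796332
```

Plate and post agree across the two views: the plate yaw is about 84°, the post axis is near (0.647, 0.002), and the knob is near (0.656, 0.091) with its bar at about 79°. To keep the wrist joint in range I'll turn +4.07 rad on the way, about 41 rows.

Request:
carry_out --series '[{"delta_rot":[0,0,1],"travel":[0.4,0.6,0],"fingers":-1},{"delta_rot":[0,0,1],"travel":[0.4,0.6,0],"fingers":-1},{"delta_rot":[0,0,1],"travel":[0.4,0.6,0],"fingers":-1},{"delta_rot":[0,0,1],"travel":[0.4,0.6,0],"fingers":-1},{"delta_rot":[0,0,1],"travel":[0.4,0.6,0],"fingers":-1}]'

```text
clock: 0.98
tcp_pos: [0.2935, -0.4455, 0.2313]
orientation: [0.0, 0.892, 0.453, 0.0]
wrist_force: [0.6, -0.3, 0.4]
finger_gap: 0.0856
grip_force: 0.0
```

Request:
carry_out --series '[{"delta_rot":[0,0,1],"travel":[0.4,0.6,0],"fingers":-1},{"delta_rot":[0,0,1],"travel":[0.4,0.6,0],"fingers":-1},{"delta_rot":[0,0,1],"travel":[0.4,0.6,0],"fingers":-1},{"delta_rot":[0,0,1],"travel":[0.4,0.6,0],"fingers":-1},{"delta_rot":[0,0,1],"travel":[0.4,0.6,0],"fingers":-1}]'

```text
clock: 1.6
tcp_pos: [0.3435, -0.3705, 0.2314]
orientation: [0.0, 0.752, 0.659, 0.0]
wrist_force: [0.2, -0.0, 0.3]
finger_gap: 0.0852
grip_force: 0.0
```

Request:
carry_out --series '[{"delta_rot":[0,0,1],"travel":[0.4,0.6,0],"fingers":-1},{"delta_rot":[0,0,1],"travel":[0.4,0.6,0],"fingers":-1},{"delta_rot":[0,0,1],"travel":[0.4,0.6,0],"fingers":-1},{"delta_rot":[0,0,1],"travel":[0.4,0.6,0],"fingers":-1},{"delta_rot":[0,0,1],"travel":[0.4,0.6,0],"fingers":-1}]'

```text
clock: 2.22
tcp_pos: [0.3936, -0.2955, 0.2314]
orientation: [0.0, 0.565, 0.825, 0.0]
wrist_force: [-0.1, 0.1, 0.4]
finger_gap: 0.0852
grip_force: 0.0
```

Request:
carry_out --series '[{"delta_rot":[0,0,1],"travel":[0.4,0.6,0],"fingers":-1},{"delta_rot":[0,0,1],"travel":[0.4,0.6,0],"fingers":-1},{"delta_rot":[0,0,1],"travel":[0.4,0.6,0],"fingers":-1},{"delta_rot":[0,0,1],"travel":[0.4,0.6,0],"fingers":-1},{"delta_rot":[0,0,1],"travel":[0.4,0.6,0],"fingers":-1}]'

```text
clock: 2.85
tcp_pos: [0.4435, -0.2205, 0.2314]
orientation: [0.0, 0.344, 0.939, 0.0]
wrist_force: [1.1, -0.7, -0.4]
finger_gap: 0.0854
grip_force: 0.0
```

Request:
carry_out --series '[{"delta_rot":[0,0,1],"travel":[0.4,0.6,0],"fingers":-1},{"delta_rot":[0,0,1],"travel":[0.4,0.6,0],"fingers":-1},{"delta_rot":[0,0,1],"travel":[0.4,0.6,0],"fingers":-1},{"delta_rot":[0,0,1],"travel":[0.4,0.6,0],"fingers":-1},{"delta_rot":[0,0,1],"travel":[0.4,0.6,0],"fingers":-1}]'

```text
clock: 3.48
tcp_pos: [0.4935, -0.1455, 0.2314]
orientation: [0.0, 0.101, 0.995, 0.0]
wrist_force: [-0.3, -0.9, -0.0]
finger_gap: 0.0851
grip_force: 0.0
```

Request:
carry_out --series '[{"delta_rot":[0,0,1],"travel":[0.4,0.6,0],"fingers":-1},{"delta_rot":[0,0,1],"travel":[0.4,0.6,0],"fingers":-1},{"delta_rot":[0,0,1],"travel":[0.4,0.6,0],"fingers":-1},{"delta_rot":[0,0,1],"travel":[0.4,0.6,0],"fingers":-1},{"delta_rot":[0,0,1],"travel":[0.4,0.6,0],"fingers":-1}]'

```text
clock: 4.1
tcp_pos: [0.5435, -0.0705, 0.2313]
orientation: [0.0, -0.149, 0.989, 0.0]
wrist_force: [0.5, -0.0, -0.1]
finger_gap: 0.0857
grip_force: 0.0
```

Request:
carry_out --series '[{"delta_rot":[0,0,1],"travel":[0.4,0.6,0],"fingers":-1},{"delta_rot":[0,0,1],"travel":[0.4,0.6,0],"fingers":-1},{"delta_rot":[0,0,1],"travel":[0.4,0.6,0],"fingers":-1},{"delta_rot":[0,0,1],"travel":[0.4,0.6,0],"fingers":-1},{"delta_rot":[0,0,1],"travel":[0.4,0.6,0],"fingers":-1}]'

```text
clock: 4.72
tcp_pos: [0.5935, 0.0045, 0.2313]
orientation: [-0.0, -0.389, 0.921, 0.0]
wrist_force: [-0.1, -0.4, -0.6]
finger_gap: 0.0855
grip_force: 0.0
```

Request:
carry_out --series '[{"delta_rot":[0,0,1],"travel":[0.4,0.6,0],"fingers":-1},{"delta_rot":[0,0,1],"travel":[0.4,0.6,0],"fingers":-1},{"delta_rot":[0,0,1],"travel":[0.4,0.6,0],"fingers":-1},{"delta_rot":[0,0,1],"travel":[0.4,0.6,0],"fingers":-1},{"delta_rot":[0,0,1],"travel":[0.4,0.6,0],"fingers":-1}]'

```text
clock: 5.35
tcp_pos: [0.6435, 0.0795, 0.2312]
orientation: [-0.0, -0.605, 0.797, 0.0]
wrist_force: [0.3, 0.1, 0.3]
finger_gap: 0.0851
grip_force: 0.0
```

Request:
carry_out --series '[{"delta_rot":[0,0,0.7],"travel":[0.3,0,0],"fingers":-1},{"delta_rot":[0,0,0],"travel":[0,0,0],"fingers":-1}]'

```text
clock: 5.6
tcp_pos: [0.651, 0.0791, 0.2309]
orientation: [-0.0, -0.631, 0.776, 0.0]
wrist_force: [0.6, 0.4, 0.1]
finger_gap: 0.0855
grip_force: 0.0
```

```bash
cat > w.py <<'E'
from h import *
import sys
np.set_printoptions(precision=4,suppress=True)
s=env.get_state(); c=env.read_camera("wrist"); cv2.imwrite(sys.argv[1],c["color"][:,:,::-1]); M=wristM(c,s)
print(s["clock"],s["tcp_pos"],s["orientation"],s["joint_pos"],s["wrist_force"],"psi",2*np.arctan2(s["orientation"][2],s["orientation"][1]))
E
cat > w1.py <<'E'
exec(open("w.py").read())
for k,z in(("orange",.098),("blue",.059),("red",.018)):
    b,l=blobs(mask(c,k),60)
    for i,t,ce in b:
        P=np.array([onz(c,u,v,z,M)[:2] for v,u in np.argwhere(l==i)]); r=cv2.minAreaRect((P*1000).astype(np.float32)); print(k,t,ce.round(),r)
E
python3 w1.py pics/w1.png
```

```text
5.6 [0.651  0.0791 0.2309] [-0.0002 -0.6306  0.7761  0.0001] [-0.0013  0.4778  0.2895  1.3829 -0.     -1.3661] [0.5638 0.429  0.0812] psi 4.5063702558541054
orange [240 172  24  42 544] [251. 191.] ((656.3541259765625, 85.60124206542969), (44.54229736328125, 24.103431701660156), 77.3138427734375)
blue [ 406   72   62   58 2750] [437. 101.] ((437.67431640625, 35.018043518066406), (59.48310089111328, 66.0643081665039), 66.39874267578125)
blue [ 221  124   54   87 2967] [248. 161.] ((656.3682250976562, 66.45909881591797), (97.84803009033203, 53.66598129272461), 84.23331451416016)
red [425   0  38  29 690] [444.  11.] ((400.723388671875, -64.44085693359375), (31.410232543945312, 36.166744232177734), 21.72300148010254)
red [  64   66   60   67 1231] [92. 94.] ((827.575927734375, -50.52721405029297), (27.82896614074707, 84.33199310302734), 18.84554672241211)
red [398 198  26  58 940] [410. 223.] ((452.9318542480469, 200.74844360351562), (28.02931785583496, 88.47084045410156), 4.084583759307861)
```

View pics/w1.png

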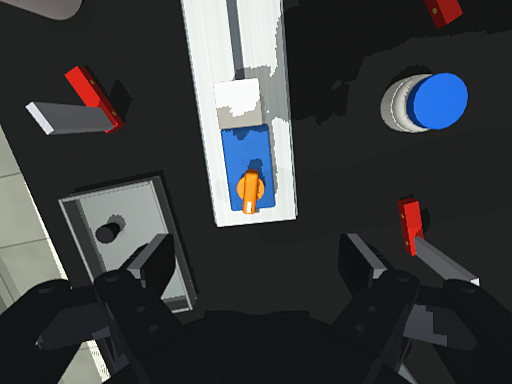

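The wrist view shows the knob at (251,191), the foot at (248,161), the post top at (238,100), the jar at (437,100) and the target square at (410,223). The foot yaw is 84.2° and the knob bar is at 77–78°, so the joint reads about 0.1. I'll descend on the knob and grip it.

Request:
carry_out --series '[{"delta_rot":[0,0,0],"travel":[0.15,0.2,-1],"fingers":-1},{"delta_rot":[0,0,0],"travel":[0.12,0.12,-1],"fingers":-1},{"delta_rot":[0,0,0],"travel":[0,0,-1],"fingers":-1},{"delta_rot":[0,0,0],"travel":[0,0,-1],"fingers":-1},{"delta_rot":[0,0,0],"travel":[0,0,-1],"fingers":-0.5}]' --squeeze 70

```text
clock: 6.28
tcp_pos: [0.6571, 0.0866, 0.1057]
orientation: [-0.0, -0.63, 0.777, 0.0]
wrist_force: [-0.1, -1.0, -0.1]
finger_gap: 0.0697
grip_force: 0.0
```

Request:
carry_out --series '[{"delta_rot":[0,0,0],"travel":[0,0,-0.8],"fingers":0},{"delta_rot":[0,0,0],"travel":[0,0,-0.64],"fingers":0.3},{"delta_rot":[0,0,0],"travel":[0,0,0],"fingers":1},{"delta_rot":[0,0,0],"travel":[0,0,0],"fingers":1},{"delta_rot":[0,0,0],"travel":[0,0,0],"fingers":1}]'

```text
clock: 6.9
tcp_pos: [0.6597, 0.0865, 0.0727]
orientation: [0.002, -0.63, 0.776, -0.002]
wrist_force: [1.6, -1.3, 6.2]
finger_gap: 0.013
grip_force: 68.7
```

Request:
carry_out --series '[{"delta_rot":[0,0,0],"travel":[0,0,0],"fingers":1},{"delta_rot":[0,0,0],"travel":[0,0,0],"fingers":1}]'

```text
clock: 7.15
tcp_pos: [0.6597, 0.0865, 0.0727]
orientation: [0.002, -0.63, 0.776, -0.002]
wrist_force: [2.3, -0.8, 5.2]
finger_gap: 0.0125
grip_force: 68.7
```

Request:
carry_out --series '[{"delta_rot":[0,0,0],"travel":[0.08,0,0.1],"fingers":1},{"delta_rot":[0,0,-1],"travel":[0,0,0],"fingers":1},{"delta_rot":[0,0,-1],"travel":[0,0,0],"fingers":1},{"delta_rot":[0,0,-1],"travel":[0,0,0],"fingers":1},{"delta_rot":[0,0,-1],"travel":[0,0,0],"fingers":1}]'

```text
clock: 7.78
tcp_pos: [0.6592, 0.0867, 0.0727]
orientation: [-0.0, -0.462, 0.887, 0.0]
wrist_force: [-0.6, -0.3, 0.4]
finger_gap: 0.0126
grip_force: 68.8
```

Request:
carry_out --series '[{"delta_rot":[0,0,-1],"travel":[0,0,0],"fingers":1},{"delta_rot":[0,0,-1],"travel":[0,0,0],"fingers":1},{"delta_rot":[0,0,-1],"travel":[0,0,0],"fingers":1},{"delta_rot":[0,0,-1],"travel":[0,0,0],"fingers":1},{"delta_rot":[0,0,-1],"travel":[0,0,0],"fingers":1}]'

```text
clock: 8.4
tcp_pos: [0.6588, 0.0873, 0.0727]
orientation: [-0.001, -0.229, 0.973, 0.0]
wrist_force: [-1.0, 1.5, 0.0]
finger_gap: 0.0125
grip_force: 68.9
```

```bash
python3 w.py pics/x.png; python3 -c "
from h import *;print(env.get_state()['ft_torque'])"
```

```text
8.4 [0.6588 0.0873 0.0727] [-0.0006 -0.229   0.9734  0.0005] [ 0.0107  0.5663  0.0407  1.0465  0.0007 -0.4514] [-1.0341  1.4734  0.0474] psi 3.603673911034584
[ 0.21788516  0.23821701 -0.13773125]
```

Request:
carry_out --series '[{"delta_rot":[0,0,-1],"travel":[0,0,0],"fingers":1},{"delta_rot":[0,0,-1],"travel":[0,0,0],"fingers":1},{"delta_rot":[0,0,-1],"travel":[0,0,0],"fingers":1},{"delta_rot":[0,0,-1],"travel":[0,0,0],"fingers":1},{"delta_rot":[0,0,-0.5],"travel":[0,0,0],"fingers":1}]'

```text
clock: 9.07
tcp_pos: [0.6587, 0.0877, 0.0728]
orientation: [-0.001, -0.008, 1.0, 0.001]
wrist_force: [-1.6, 2.6, 1.4]
finger_gap: 0.013
grip_force: 69.0
```

Request:
carry_out --series '[{"delta_rot":[0,0,0],"travel":[0,0,0],"fingers":1}]'

```text
clock: 9.2
tcp_pos: [0.6587, 0.0877, 0.0728]
orientation: [-0.001, -0.009, 1.0, 0.001]
wrist_force: [-2.2, 3.5, 2.9]
finger_gap: 0.0127
grip_force: 69.3
```

```bash
python3 w.py pics/x.png; python3 -c "
from h import *;print(env.get_state()['ft_torque'])"
```

```text
9.2 [0.6587 0.0877 0.0728] [-0.0007 -0.0086  1.      0.0007] [ 0.0111  0.5661  0.0406  1.0467  0.0014 -0.0061] [-2.2249  3.4758  2.9311] psi 3.1588050918528396
[ 0.78108418  0.50883305 -0.02778212]
```

Request:
carry_out --series '[{"delta_rot":[0,0,0],"travel":[0,0,0],"fingers":-1},{"delta_rot":[0,0,0],"travel":[0,0,0],"fingers":-1},{"delta_rot":[0,0,0],"travel":[0,0,0.8],"fingers":-1},{"delta_rot":[0,0,0],"travel":[0,0,1],"fingers":-1},{"delta_rot":[0,0,0],"travel":[0,0,1],"fingers":-1}]'

```text
clock: 9.88
tcp_pos: [0.6598, 0.0864, 0.1435]
orientation: [0.0, -0.008, 1.0, -0.0]
wrist_force: [-0.2, 0.4, -0.4]
finger_gap: 0.0853
grip_force: 0.0
```

Request:
carry_out --series '[{"delta_rot":[0,0,0],"travel":[0,0,1],"fingers":-1},{"delta_rot":[0,0,0],"travel":[0,0,1],"fingers":-1},{"delta_rot":[0,0,0],"travel":[0,0,1],"fingers":-1},{"delta_rot":[0,0,0],"travel":[0,0,0.6],"fingers":-1}]'

```text
clock: 10.38
tcp_pos: [0.6603, 0.0866, 0.2344]
orientation: [0.001, -0.007, 1.0, -0.0]
wrist_force: [0.1, 0.3, -0.3]
finger_gap: 0.0852
grip_force: 0.0
```

```bash
python3 w1.py pics/w2.png
```

```text
10.375 [0.6603 0.0866 0.2344] [ 0.0012 -0.0075  1.     -0.0001] [ 0.0101  0.4966  0.3279  1.3998 -0.0003 -0.0049] [ 0.1144  0.3472 -0.3492] psi 3.1565663719030677
orange [244 162  25  42 509] [255. 179.] ((657.2501831054688, 83.76392364501953), (23.859821319580078, 44.950401306152344), 82.7137680053711)
blue [ 199  145   86   55 3095] [237. 170.] ((654.4096069335938, 67.43016815185547), (98.6368637084961, 56.68057632446289), 84.25123596191406)
red [325   0  70   9 398] [354.   3.] ((463.2395935058594, 201.04544067382812), (8.040056228637695, 79.18473052978516), 0.8474977016448975)
red [171 264  23  19 179] [184. 272.] ((814.0601806640625, -19.830039978027344), (27.96198844909668, 31.334150314331055), 64.10814666748047)
```

View pics/w2.png

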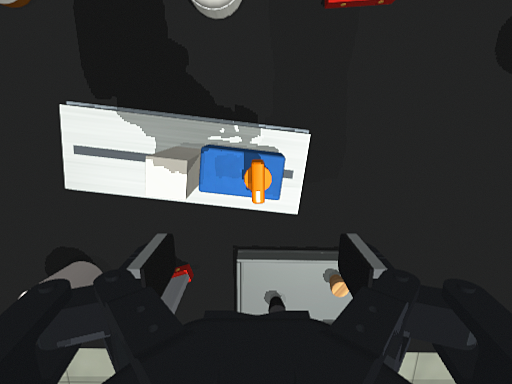

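The knob bar (258,162)–(258,203) now runs along world x. That puts the joint at about 1.45 rad, which is tight, and the post hasn't moved. Next I'll go above the square.

Request:
carry_out --series '[{"delta_rot":[0,0,1],"travel":[-0.51,0.32,0],"fingers":-1},{"delta_rot":[0,0,1],"travel":[-0.51,0.32,0],"fingers":-1},{"delta_rot":[0,0,1],"travel":[-0.51,0.32,0],"fingers":-1},{"delta_rot":[0,0,1],"travel":[-0.51,0.32,0],"fingers":-1},{"delta_rot":[0,0,1],"travel":[-0.51,0.32,0],"fingers":-1}]'

```text
clock: 11.05
tcp_pos: [0.5951, 0.127, 0.2319]
orientation: [-0.001, -0.256, 0.967, 0.0]
wrist_force: [-0.1, 0.1, -0.3]
finger_gap: 0.0854
grip_force: 0.0
```

Request:
carry_out --series '[{"delta_rot":[0,0,1],"travel":[-0.51,0.32,0],"fingers":-1},{"delta_rot":[0,0,1],"travel":[-0.51,0.32,0],"fingers":-1},{"delta_rot":[0,0,1],"travel":[-0.51,0.32,0],"fingers":-1},{"delta_rot":[0,0,1],"travel":[-0.51,0.32,0],"fingers":-1},{"delta_rot":[0,0,1],"travel":[-0.51,0.32,0],"fingers":-1}]'

```text
clock: 11.68
tcp_pos: [0.5314, 0.167, 0.232]
orientation: [-0.0, -0.487, 0.873, 0.0]
wrist_force: [-0.3, 1.0, -1.2]
finger_gap: 0.0853
grip_force: 0.0
```

Request:
carry_out --series '[{"delta_rot":[0,0,1],"travel":[-0.51,0.32,0],"fingers":-1},{"delta_rot":[0,0,1],"travel":[-0.51,0.32,0],"fingers":-1},{"delta_rot":[0,0,1],"travel":[-0.51,0.32,0],"fingers":-1},{"delta_rot":[0,0,1],"travel":[-0.51,0.32,0],"fingers":-1},{"delta_rot":[0,0,1],"travel":[-0.51,0.32,0],"fingers":-1}]'

```text
clock: 12.3
tcp_pos: [0.4677, 0.2069, 0.2321]
orientation: [-0.0, -0.688, 0.725, 0.0]
wrist_force: [-0.3, -0.1, 0.3]
finger_gap: 0.0851
grip_force: 0.0
```

Request:
carry_out --series '[{"delta_rot":[0,0,1],"travel":[-0.51,0.32,0.2],"fingers":-1},{"delta_rot":[0,0,0],"travel":[0,0,0.2],"fingers":-1}]'

```text
clock: 12.55
tcp_pos: [0.4547, 0.2151, 0.2425]
orientation: [0.0, 0.723, -0.691, -0.0]
wrist_force: [0.9, -0.9, 0.0]
finger_gap: 0.0854
grip_force: 0.0
```

```bash
python3 w1.py pics/w3.png
```

```text
12.55 [0.4547 0.2151 0.2425] [ 0.0005  0.7227 -0.6912 -0.0002] [ 0.2823  0.1712 -0.1117  1.2889 -0.0002 -1.3331] [ 0.8891 -0.8836  0.0341] psi -1.5262148749029376
orange [ 29  37  58  30 417] [69. 52.] ((647.571533203125, 97.60990905761719), (53.9683837890625, 23.51757049560547), 17.812332153320312)
blue [  49    0   67   89 4204] [87. 41.] ((648.4136962890625, 74.81752014160156), (87.59131622314453, 71.69924926757812), 84.78052520751953)
blue [246   0  56  38 223] [272.  28.] ((441.0649108886719, 46.068294525146484), (58.49878692626953, 31.207298278808594), 9.835821151733398)
red [251 132  17  60 775] [259. 157.] ((449.4527587890625, 203.8938446044922), (21.204111099243164, 81.05579376220703), 4.579426288604736)
```

View pics/w3.png

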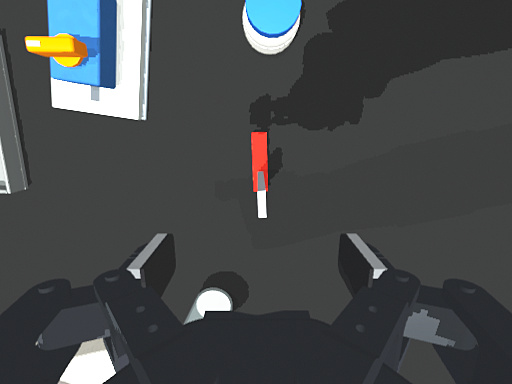

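The wrist view shows the red stock from (259,132) to (262,190), the blade top at (262,204) and the beaker behind at (213,303). I'll check the blade top and the beaker clearance.

Run:
```python
exec(open("w.py").read().replace("sys.argv[1]","'pics/x.png'"))
h=hsv(c)[175:225,245:280]; m=((h[...,1]<60)&(h[...,2]>140)).astype(np.uint8); b,l=blobs(m,20)
for i,t,ce in b:
    P=np.array([onz(c,u+245,v+175,.125,M)[:2] for v,u in np.argwhere(l==i)]); print(t,cv2.minAreaRect((P*1000).astype(np.float32)))
print(proj(c,[.4474,.2298,.125],M), "beaker base",onz(c,213,303,.0,M),onz(c,213,303,.095,M))
D=env.read_camera("side"); print(onz(D,272,292,.095), onz(D,271,311,0))
```

```text
12.6 [0.4557 0.215  0.2433] [-0.0002  0.7222 -0.6917  0.0003] [ 0.2815  0.1712 -0.1097  1.2892 -0.0003 -1.3324] [ 0.7083 -0.0131  0.417 ] psi -1.5276067428421698
[14  0  7 14 79] ((449.1861572265625, 206.8963623046875), (5.934427738189697, 13.077665328979492), 2.481428623199463)
[ 13  15  10  28 244] ((447.36248779296875, 229.63558959960938), (8.733692169189453, 28.65845489501953), 5.077478408813477)
[262.7027 203.8696] beaker base [0.5161 0.4425 0.    ] [0.5016 0.3704 0.095 ]
[0.5136 0.4347 0.095 ] [0.5141 0.4403 0.    ]
```

Request:
carry_out --series '[{"delta_rot":[0,0,0.4],"travel":[-0.33,0.55,-0.4],"fingers":-1},{"delta_rot":[0,0,0],"travel":[0,0,-0.85],"fingers":-0.7},{"delta_rot":[0,0,0],"travel":[0,0,-1],"fingers":-0.5},{"delta_rot":[0,0,0],"travel":[0,0,-1],"fingers":-0.3},{"delta_rot":[0,0,0],"travel":[0,0,-1],"fingers":-0.3}]' --squeeze 60

```text
clock: 13.32
tcp_pos: [0.4464, 0.2291, 0.1348]
orientation: [0.0, 0.737, -0.676, -0.0]
wrist_force: [-0.3, 0.2, -0.4]
finger_gap: 0.0548
grip_force: 0.0
```

Request:
carry_out --series '[{"delta_rot":[0,0,0],"travel":[0,0,-1],"fingers":-0.3},{"delta_rot":[0,0,0],"travel":[0,0,-1],"fingers":-0.3},{"delta_rot":[0,0,0],"travel":[0,0,-1],"fingers":-0.2},{"delta_rot":[0,0,0],"travel":[0,0,0],"fingers":0.3}]'

```text
clock: 13.82
tcp_pos: [0.4447, 0.2284, 0.0591]
orientation: [0.002, 0.737, -0.676, -0.001]
wrist_force: [-0.6, -0.0, -0.3]
finger_gap: 0.0343
grip_force: 0.0
```

Request:
carry_out --series '[{"delta_rot":[0,0,0],"travel":[0,0,0],"fingers":1},{"delta_rot":[0,0,0],"travel":[0,0,0],"fingers":1},{"delta_rot":[0,0,0],"travel":[0,0,0],"fingers":1},{"delta_rot":[0,0,0],"travel":[0,0,0],"fingers":1}]'

```text
clock: 14.32
tcp_pos: [0.4478, 0.229, 0.0624]
orientation: [-0.001, 0.736, -0.677, 0.0]
wrist_force: [-0.2, 0.6, 1.2]
finger_gap: 0.0074
grip_force: 60.2
```

Request:
carry_out --series '[{"delta_rot":[0,0,0],"travel":[0,0,0.6],"fingers":1},{"delta_rot":[0,0,0],"travel":[0,0,1],"fingers":1},{"delta_rot":[0,0,0],"travel":[0,0,1],"fingers":1},{"delta_rot":[0,0,0],"travel":[0,0,1],"fingers":1},{"delta_rot":[0,0,0],"travel":[0,0,1],"fingers":1}]'

```text
clock: 14.95
tcp_pos: [0.447, 0.2285, 0.1781]
orientation: [0.0, 0.736, -0.677, 0.0]
wrist_force: [1.3, -0.5, -1.5]
finger_gap: 0.0074
grip_force: 59.3
```

Request:
carry_out --series '[{"delta_rot":[0,0,0],"travel":[0,0,1],"fingers":1},{"delta_rot":[0,0,-0.13],"travel":[0.56,-0.84,0],"fingers":1},{"delta_rot":[0,0,-0.13],"travel":[0.56,-0.84,0],"fingers":1},{"delta_rot":[0,0,-0.13],"travel":[0.56,-0.84,0],"fingers":1},{"delta_rot":[0,0,-0.13],"travel":[0.56,-0.84,0],"fingers":1}]'

```text
clock: 15.58
tcp_pos: [0.5033, 0.1439, 0.2023]
orientation: [0.0, 0.718, -0.696, 0.0]
wrist_force: [0.8, -0.1, -2.7]
finger_gap: 0.0073
grip_force: 59.4
```

Request:
carry_out --series '[{"delta_rot":[0,0,-0.13],"travel":[0.56,-0.84,0],"fingers":1},{"delta_rot":[0,0,-0.13],"travel":[0.56,-0.84,0],"fingers":1},{"delta_rot":[0,0,-0.13],"travel":[0.56,-0.84,0],"fingers":1},{"delta_rot":[0,0,-0.13],"travel":[0.56,-0.84,0],"fingers":1},{"delta_rot":[0,0,-0.13],"travel":[0.56,-0.84,0],"fingers":1}]'

```text
clock: 16.2
tcp_pos: [0.5735, 0.0388, 0.2021]
orientation: [-0.0, -0.695, 0.719, 0.0]
wrist_force: [0.6, -0.6, -2.8]
finger_gap: 0.007
grip_force: 59.4
```

Request:
carry_out --series '[{"delta_rot":[0,0,-0.13],"travel":[0.56,-0.84,0],"fingers":1},{"delta_rot":[0,0,-0.13],"travel":[0.56,-0.84,0],"fingers":1},{"delta_rot":[0,0,-0.13],"travel":[0.56,-0.84,0],"fingers":1},{"delta_rot":[0,0,-0.13],"travel":[0.56,-0.84,0],"fingers":1},{"delta_rot":[0,0,-0.13],"travel":[0.56,-0.84,0],"fingers":1}]'

```text
clock: 16.82
tcp_pos: [0.6438, -0.0666, 0.2014]
orientation: [-0.0, -0.671, 0.741, 0.0]
wrist_force: [0.7, -0.3, -2.8]
finger_gap: 0.0074
grip_force: 59.4
```

```bash
python3 w1.py pics/w4.png
python3 - <<'E'
from h import *
ims=[]
for n,(u,v) in(("scene",(265,215)),("side",(235,180))):
    c=env.read_camera(n); w=64; ims.append(cv2.resize(c["color"][v-w:v+w,u-w//1:u+w,::-1],(400,400),interpolation=cv2.INTER_CUBIC))
cv2.imwrite("pics/c4.png",np.hstack(ims))
w=cv2.imread("pics/w4.png");
E
```

```text
16.825 [ 0.6438 -0.0666  0.2014] [-0.0002 -0.6715  0.741   0.0002] [-0.227   0.4658  0.1991  1.3046  0.     -1.6994] [ 0.7038 -0.2662 -2.7848] psi 4.613953473083404
orange [ 443    0   69   44 2226] [472.  19.] ((454.2785949707031, -191.10211181640625), (30.60280418395996, 54.43268585205078), 84.38037109375)
blue [ 412  232   59   51 2315] [441. 256.] ((437.08148193359375, 40.45170593261719), (59.985191345214844, 70.9727554321289), 40.65953826904297)
red [ 428  104   46   70 1424] [451. 143.] ((409.1248779296875, -87.32582092285156), (29.779020309448242, 85.32086181640625), 21.79722023010254)
red [ 242  121   29  103 2478] [256. 166.] ((642.6458129882812, -68.79624938964844), (126.13947296142578, 33.63815689086914), 84.36122131347656)
red [  83  169   54   60 1249] [109. 196.] ((826.9107055664062, -52.99116897583008), (31.021657943725586, 80.94873809814453), 18.579410552978516)
```

View pics/w4.png

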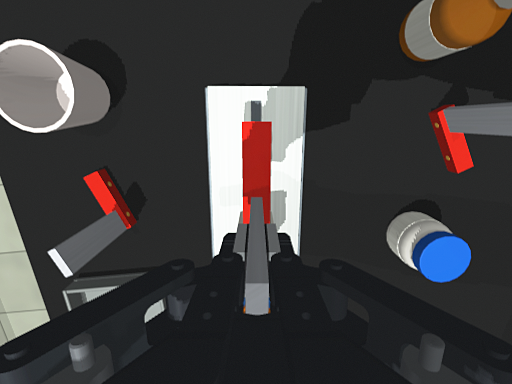

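The square hangs upright: stock at (256,166), blade running down to (257,300), aligned with the plate and the rail slot (254,105). I'll check the lateral alignment numerically.

Run:
```python
exec(open("w.py").read().replace("sys.argv[1]","'pics/x.png'"))
g=cv2.cvtColor(c["color"],cv2.COLOR_RGB2GRAY).astype(int)
a=np.radians(84.2); ex=np.array([np.cos(a),np.sin(a)]); ey=np.array([-ex[1],ex[0]])
K=np.array([.6595,.0877]); f=lambda p:((p[:2]-K)@ex*1000+90,(p[:2]-K)@ey*1000)
for r in(94,110,150,200):
    x=np.where(g[r]>110)[0]; x=x[(x>190)&(x<320)]; L,R=x[0],x[-1]
    print(r,L,R,f(onz(c,L,r,.018,M)),f(onz(c,R,r,.018,M)), "rail",f(onz(c,253.5,r,.018,M)))
R=hsv(c); m=mask(c,"red")
for r in(128,150,185):
    x=np.where(m[r,235:280])[0]+235; zt=s["tcp_pos"][2]-.0624+.018; print(r,x[0],x[-1],f(onz(c,x[0],r,zt,M)),f(onz(c,x[-1],r,zt,M)))
print("tcp",f(s["tcp_pos"]))
```

```text
16.975 [ 0.6438 -0.067   0.201 ] [-0.0002 -0.671   0.7415  0.0003] [-0.2275  0.4661  0.1984  1.3038 -0.     -1.6987] [ 0.5654  0.8763 -2.4644] psi 4.612707139746681
94 206 306 (np.float64(-160.2036365190328), np.float64(-55.64784437339956)) (np.float64(-160.39144316483564), np.float64(57.36745526120732)) rail (np.float64(-160.29282766421596), np.float64(-1.975814001222792))
110 206 305 (np.float64(-142.89712219815954), np.float64(-56.44475349161345)) (np.float64(-143.0794319159664), np.float64(57.06242706253453)) rail (np.float64(-142.98457743244563), np.float64(-1.9945728433452998))
150 208 304 (np.float64(-97.35623006359117), np.float64(-56.16347570583617)) (np.float64(-97.52294614917128), np.float64(58.04485072180697)) rail (np.float64(-97.43523128431946), np.float64(-2.043939647137557))
200 210 301 (np.float64(-35.37348786650915), np.float64(-56.40460701122043)) (np.float64(-35.5166826890903), np.float64(57.196503838296564)) rail (np.float64(-35.44192509353053), np.float64(-2.1111285673296125))
128 242 270 (np.float64(-126.57628472310475), np.float64(-8.484051171280083)) (np.float64(-126.60520771759573), np.float64(10.277524161399581))
150 242 270 (np.float64(-111.93583325286735), np.float64(-8.659321079961593)) (np.float64(-111.96378715639426), np.float64(10.490411999606382))
185 243 269 (np.float64(-87.35422007254815), np.float64(-8.246493594499844)) (np.float64(-87.37853359161232), np.float64(10.140599269039399))
tcp (np.float64(-65.45439878644896), np.float64(-0.0022507096107717006))
```

Request:
carry_out --series '[{"delta_rot":[0,0,0],"travel":[0,0,-1],"fingers":1},{"delta_rot":[0,0,0],"travel":[0,0,-1],"fingers":1},{"delta_rot":[0,0,0],"travel":[0,0,-1],"fingers":1},{"delta_rot":[0,0,0],"travel":[0,0,-0.9],"fingers":1},{"delta_rot":[0,0,0],"travel":[0,0,-0.6],"fingers":1}]'

```text
clock: 17.65
tcp_pos: [0.6423, -0.0645, 0.088]
orientation: [-0.0, -0.672, 0.74, 0.001]
wrist_force: [0.0, -1.4, -2.5]
finger_gap: 0.0074
grip_force: 59.4
```

Request:
carry_out --series '[{"delta_rot":[0,0,0],"travel":[0,0,-0.1],"fingers":1},{"delta_rot":[0,0,0],"travel":[0.05,0.4,0],"fingers":1},{"delta_rot":[0,0,0],"travel":[0.04,0.4,0],"fingers":1},{"delta_rot":[0,0,0],"travel":[0.02,0.2,0],"fingers":1},{"delta_rot":[0,0,0],"travel":[0,0,0],"fingers":1}]'

```text
clock: 18.27
tcp_pos: [0.6463, -0.0396, 0.087]
orientation: [0.0, -0.672, 0.74, -0.0]
wrist_force: [0.3, -0.7, -2.0]
finger_gap: 0.0069
grip_force: 59.4
```

```bash
python3 w.py pics/w5.png; python3 -c "
from h import *;print(env.get_state()['ft_torque'])"
```

```text
18.275 [ 0.6463 -0.0396  0.087 ] [ 0.0002 -0.6722  0.7404 -0.0002] [-0.185   0.5231  0.0046  1.0517 -0.     -1.6593] [ 0.3322 -0.7254 -2.0366] psi 4.615889767019189
[ 0.02338652  0.02998255 -0.01601959]
```

View pics/w5.png

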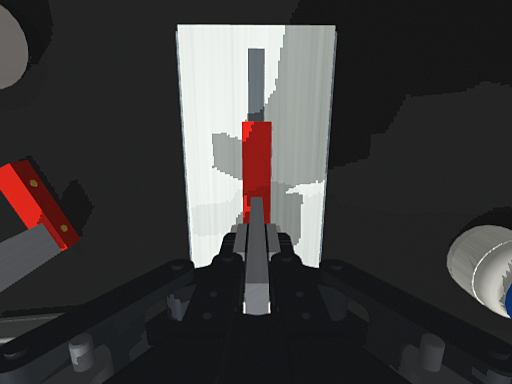

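The stock (257,170) lines up with the rail and the fingers are clear. Now I'll lower to just above the plate and feel forward.

Request:
carry_out --series '[{"delta_rot":[0,0,0],"travel":[0,0,-0.18],"fingers":1},{"delta_rot":[0,0,0],"travel":[0.01,0.1,0],"fingers":1},{"delta_rot":[0,0,0],"travel":[0,0,0],"fingers":1}]' --squeeze 70

```text
clock: 18.7
tcp_pos: [0.6461, -0.0378, 0.0818]
orientation: [-0.0, -0.672, 0.741, 0.0]
wrist_force: [-0.6, -0.1, -3.1]
finger_gap: 0.0068
grip_force: 68.9
```

Request:
carry_out --series '[{"delta_rot":[0,0,0],"travel":[0.01,0.1,0],"fingers":1},{"delta_rot":[0,0,0],"travel":[0,0,0],"fingers":1}]'

```text
clock: 18.95
tcp_pos: [0.6463, -0.0369, 0.082]
orientation: [-0.001, -0.671, 0.741, -0.001]
wrist_force: [-0.7, -5.5, -3.3]
finger_gap: 0.0074
grip_force: 68.8
```

Request:
carry_out --series '[{"delta_rot":[0,0,0],"travel":[0,0,-0.08],"fingers":1},{"delta_rot":[0,0,0],"travel":[0,0,-0.05],"fingers":1},{"delta_rot":[0,0,0],"travel":[0,0,0],"fingers":1}]'

```text
clock: 19.32
tcp_pos: [0.6469, -0.037, 0.0804]
orientation: [-0.0, -0.671, 0.741, -0.002]
wrist_force: [-3.7, -5.3, 4.2]
finger_gap: 0.0071
grip_force: 70.1
```

Request:
carry_out --series '[{"delta_rot":[0,0,0],"travel":[0,0,-0.1],"fingers":1},{"delta_rot":[0,0,0],"travel":[0,0,0],"fingers":1}]'

```text
clock: 19.58
tcp_pos: [0.6472, -0.037, 0.0804]
orientation: [0.0, -0.671, 0.741, -0.002]
wrist_force: [-6.9, -4.0, 16.0]
finger_gap: 0.0069
grip_force: 71.9
```

Request:
carry_out --series '[{"delta_rot":[0,0,0],"travel":[-0.05,0.1,0],"fingers":1},{"delta_rot":[0,0,0],"travel":[0,0.08,0],"fingers":1},{"delta_rot":[0,0,0],"travel":[0,0,0],"fingers":1}]'

```text
clock: 19.95
tcp_pos: [0.6472, -0.0369, 0.0804]
orientation: [-0.002, -0.67, 0.742, -0.006]
wrist_force: [-3.9, -17.1, 12.4]
finger_gap: 0.0074
grip_force: 71.2
```

```bash
python3 w.py pics/x.png
python3 - <<'E'
from h import *
print(env.get_state()['ft_torque'])
ims=[]
for n,(u,v) in(("scene",(255,225)),("side",(235,185))):
    c=env.read_camera(n); w=50; ims.append(cv2.resize(c["color"][v-w:v+w,u-w:u+w,::-1],(400,400),interpolation=cv2.INTER_CUBIC))
cv2.imwrite("pics/c6.png",np.hstack(ims))
E
```

```text
19.95 [ 0.6472 -0.0369  0.0804] [-0.0017 -0.6701  0.7422 -0.0057] [-0.1761  0.5251 -0.0095  1.0293 -0.0098 -1.6449] [ -3.8783 -17.0546  12.4265] psi 4.610315688625192
[-2.91752461  1.11881103 -0.06569482]
```

View pics/c6.png

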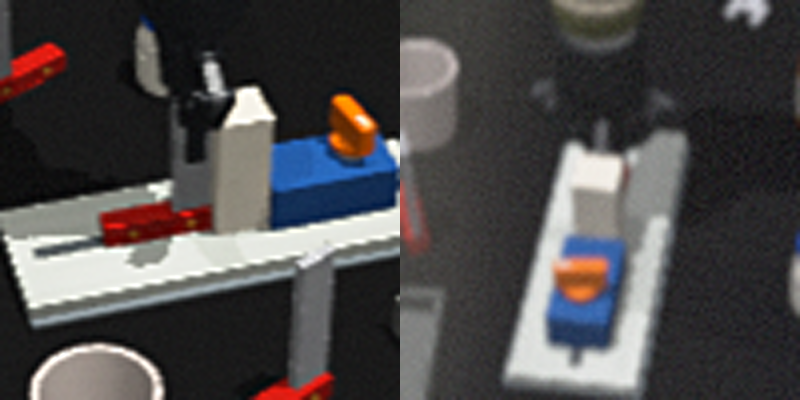

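The stock is flat on the plate and the blade is against the post, with the knob turned across. The forward push of 17 N is higher than needed and tilts the tool by about 0.7°, so I'll ease it and press down a little more.

Request:
carry_out --series '[{"delta_rot":[0,0,0],"travel":[-0.02,-0.09,0],"fingers":1},{"delta_rot":[0,0,0],"travel":[0,0,-0.05],"fingers":1},{"delta_rot":[0,0,0],"travel":[0,0,0],"fingers":1},{"delta_rot":[0,0,0],"travel":[0,0,0],"fingers":1}]'

```text
clock: 20.6
tcp_pos: [0.6471, -0.037, 0.0803]
orientation: [0.0, -0.671, 0.742, -0.005]
wrist_force: [-5.4, -9.6, 18.9]
finger_gap: 0.007
grip_force: 72.3
```

Run:
```python
from h import *
from scipy.spatial.transform import Rotation as Ro
np.set_printoptions(precision=4,suppress=True)
s=env.get_state(); print(s['ft_torque'],s['wrist_force'],s['tcp_pos']); print("tool z",Ro.from_quat(s["orientation"],scalar_first=True).as_matrix()[:,2])
c=env.read_camera("wrist"); M=wristM(c,s)
# predicted square outline vs red mask: stock end row & blade top
m=mask(c,"red"); ys,xs=np.where(m[:,235:280]); print("stock rows",ys.min(),ys.max(), "cols at",[ (r,np.where(m[r,235:280])[0][[0,-1]]+235) for r in (130,180)])
a=np.radians(84.2);e=np.array([np.cos(a),np.sin(a),0]); H=np.array([.6485,-.0217,.018]); H[:2]=s['tcp_pos'][:2]+.0146*e[:2]
print("pred far stock top end",proj(c,H-.08*e+[0,0,.018],M),"bottom",proj(c,H-.08*e,M))
```

```text
[-1.7623  1.3325 -0.0578] [-5.437  -9.5981 18.9272] [ 0.6471 -0.037   0.0803]
tool z [ 0.0067 -0.0073 -1.    ]
stock rows 122 223 cols at [(130, array([243, 271])), (180, array([243, 270]))]
pred far stock top end [255.1434 121.8842] bottom [255.4191 121.9165]
```

Request:
carry_out --series '[{"delta_rot":[0.08,0.04,0],"travel":[-0.06,0,0],"fingers":1},{"delta_rot":[0,0,0],"travel":[0,0,0],"fingers":1},{"delta_rot":[0,0,0],"travel":[0,0,0],"fingers":1}]'

```text
clock: 21.02
tcp_pos: [0.647, -0.0369, 0.0803]
orientation: [0.002, -0.671, 0.742, -0.002]
wrist_force: [-1.6, -7.9, 15.5]
finger_gap: 0.0069
grip_force: 71.8
```

```bash
cat > t.py <<'E'
from h import *
from scipy.spatial.transform import Rotation as Ro
np.set_printoptions(precision=4,suppress=True)
s=env.get_state(); print(s['clock'],s['ft_torque'],s['wrist_force'],s['tcp_pos']); print("tool z",Ro.from_quat(s["orientation"],scalar_first=True).as_matrix()[:,2])
E
python3 t.py
```

```text
21.025 [-2.0085  0.4549 -0.0453] [-1.6386 -7.9377 15.5424] [ 0.647  -0.0369  0.0803]
tool z [ 0.0052  0.0006 -1.    ]
```

Request:
carry_out --series '[{"delta_rot":[0.02,0.05,0],"travel":[0,0.04,-0.05],"fingers":1},{"delta_rot":[0,0,0],"travel":[0,0,0],"fingers":1},{"delta_rot":[0,0,0],"travel":[0,0,0],"fingers":1},{"delta_rot":[0,0,0],"travel":[0,0,0],"fingers":1}]'

```text
clock: 21.52
tcp_pos: [0.6473, -0.0369, 0.0803]
orientation: [0.001, -0.671, 0.742, -0.0]
wrist_force: [-3.3, -11.6, 20.4]
finger_gap: 0.0073
grip_force: 72.6
```

```bash
python3 t.py
```

```text
21.525 [-2.5091  0.8747 -0.0094] [ -3.3341 -11.5969  20.3593] [ 0.6473 -0.0369  0.0803]
tool z [ 0.0013  0.0006 -1.    ]
```

I'll unload the downward force briefly so the post face really takes the push, then press down again.

Request:
carry_out --series '[{"delta_rot":[0,0,0],"travel":[0,0,0.12],"fingers":1},{"delta_rot":[0,0,0],"travel":[0,0,0],"fingers":1},{"delta_rot":[0,0,0],"travel":[0,0,0],"fingers":1}]'

```text
clock: 21.9
tcp_pos: [0.647, -0.0367, 0.0804]
orientation: [0.0, -0.671, 0.742, 0.001]
wrist_force: [1.1, -11.8, 6.2]
finger_gap: 0.007
grip_force: 70.6
```

Request:
carry_out --series '[{"delta_rot":[0,0,0],"travel":[0,0,-0.06],"fingers":1},{"delta_rot":[0,0,0],"travel":[0,0,-0.07],"fingers":1},{"delta_rot":[0,0,0],"travel":[0,0,0],"fingers":1},{"delta_rot":[0,0,0],"travel":[0,0,0],"fingers":1}]'

```text
clock: 22.4
tcp_pos: [0.6471, -0.0368, 0.0803]
orientation: [0.001, -0.671, 0.742, -0.0]
wrist_force: [-4.7, -10.0, 23.3]
finger_gap: 0.0072
grip_force: 73.0
```

```bash
python3 t.py; python3 w1.py pics/w7.png | grep -E "orange|red"
```

```text
22.4 [-2.3243  0.9912 -0.02  ] [-4.6756 -9.9524 23.3331] [ 0.6471 -0.0368  0.0803]
tool z [ 0.0011  0.0009 -1.    ]
red [ 242  121   30  103 2493] [256. 165.] ((643.2574462890625, -62.41258239746094), (79.34004974365234, 21.519596099853516), 84.23727416992188)
red [   0  158   76   94 3196] [ 31. 203.] ((824.528564453125, -53.47267532348633), (35.38617706298828, 80.47193908691406), 18.777130126953125)
```

```bash
python3 -c "
from workcell import env;print(env.hand_in())"
```

```text
the job is handed in; nothing more can be done
None
```

I handed the job in at 22.4 s, with no verdict shown: the clamp knob is tight at about 1.45 rad, and the square is still gripped in the corner, pressed about 23 N down on the plate and 10 N against the post.

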